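# Fill a bead canister and snap its lid on

### The job

On the bead-filling station push the sprung lever all the way down to its stop and let it spring back up, so that the clay bead rolls into the canister. Then take the white lid by its knob and press it squarely onto the canister until it snaps past the three pawls and sits fully home on the rim, and finish while still holding it pressed down firmly: do not let go or ease off. Leave the other things on the table where they are.

Things in the scene. Friction and masses are not known exactly. Their poses are not given: they have to be found in the camera images.
- station: Bead-filling station of bare metal, fixed (place and turn vary). Origin on the table under the canister's axis; x runs along the chute (uphill), y towards the lever's handle, z up. Chute 36 mm wide, from x = 43 mm (floor 65 mm up) to x = 168 mm (floor 91 mm up, walls 14 mm higher). The lever's fork at x = 115, y = 34 mm is 122 mm tall. Three pawl posts: see pawl0.
- canister_rim (a point): Centre of the mouth of the round white canister, fixed in the station, 56 mm above the table, z up. Canister 74 mm outside, 62 mm inside diameter, inner floor 46 mm below the rim. The lid seats with the underside of its disc flat on the rim. The lid is round: any yaw fits.
- lever (a joint): Sprung lever rocking about station x. 0 = at rest, handle slanting up; 0.8 rad = the stop, handle slanting down. Pushing the handle down lifts the gate blade out of the chute (the bead gets under it from about 0.4 rad). About 2 N at the pad to start, 5 N at the stop; springs back to 0 when let go.
- lever_pad (a point): Middle of the top face of the round rubber pad (34 mm across, 10 mm thick) at the end of the lever's handle, 115 mm from the hinge. At rest 104 mm along station y from lever_hinge and 50 mm above it, face leaning 0.4 rad; at the stop 108 mm along y and 39 mm below the hinge, leaning 0.4 rad the other way. The face is 6 mm above the handle's line. Push it from above; free space below.
- lever_hinge (a point): Point on the lever's hinge axis (axis along station x), 115 mm above the table.
- bead_center (a point): Centre of the fired-clay bead, a 20 mm ball of 12 g, waiting in the chute behind the gate. Once the gate is up it rolls down into the canister within about 0.6 s.
- lid_knob (a point): Grip point of the loose white snap lid (60 g), on the axis of its knob (22 mm across, 40 mm tall), 17 mm below the knob's flat top. Below it: disc 76 mm across, top 23 mm and underside 31 mm below the point; plug 58 tapering to 48 mm across, its end 40 mm below. The lid stands on its plug: point 40 mm up. Seated, the point is 31 mm above the rim. z = lid's axis.
- pawl0 (a joint): Spring travel (m, outwards) of one of three steel pawls with round 8 mm noses, round the canister at 180 and +-60 degrees from station x. 0 = nose reaching in to 35.5 mm from the canister's axis, centre 68 mm above the table; about 0.0025 as the lid's edge passes. Their posts stand 46 to 58 mm from the axis, 70 mm tall.
- canister: The canister; origin at the centre of its underside, 50 mm below canister_rim. Snap: the lid's disc meets the pawls about 12 mm above its seat; pushing past takes about 6 to 14 N, which drops suddenly about 6 mm above the seat as the noses spring in over the disc; then it goes on down to rest on the rim.
- spool_center (a point): Bystander: upright thread spool, 36 mm across, 46 mm tall; point at its centre.
- figure_center (a point): Bystander: fired-clay goblet-like figure, 60 mm across, 58 mm tall; point at its centre.
- jar_center (a point): Bystander: closed glass jar, 60 mm across, 85 mm tall; point at its centre.
- cup_center (a point): Bystander: white cup, 76 mm across, 95 mm tall, brushes standing in it to 190 mm; point half-way up the cup.
- pliers_center (a point): Bystander: small pliers lying flat, 130 mm long, 12 mm high; point at the pivot.
- lump_center (a point): Bystander: lump of fired clay, 60 mm across, 38 mm tall; point at its centre.
- lid: The snap lid of lid_knob; origin at the centre of the plug's lower end, 40 mm below lid_knob.
Not all that is in view belongs to the job. What is shaped like the lid but red or turquoise is not meant.

How it is judged:
By the outcome, as a careful person would: the job done as asked, in the order asked, and still so for the second after the job is handed in, while the arm keeps its last pose, push and grip.
It also fails if it takes over 64 s, if anything falls off the work surface, if the arm or the gripper's body presses on something with over 40 N, if the wrist force passes 120 N, or if a joint passes its speed limit or range.

### The arm

A 6-joint arm with a two-finger parallel gripper is mounted at the origin on the work surface. World frame = base frame: x ahead of the robot, y to its left, z up, the work surface at z = 0. Lengths are in m, angles in rad, forces in N, time in s.
With the tool pointing down it reaches from about 0.3 to 0.85 m from the base axis. Payload 4.2 kg.
Tool frame: the origin (TCP) lies midway between the tips of the shut fingers; the grasp point (between the pads) lies 19 mm behind it; z points along the fingers, y is the line along which they close (so a half turn about z gives the same grasp; the last joint's range is limited). The gripper opens to 91 mm and grips with 3 to 60 N. Pads are 32 mm wide; open, the fingers measure 118 mm over their backs; the gripper's body (76 mm by 178 mm) begins 60 mm behind the grasp point.
Start: joints at [1.226, 0.32, 1.565, -0, 1.257, -0.02], TCP at [0.183, 0.545, 0.214] pointing down, gripper open.
Joint ranges: [-3.11, 3.11], [-0.84, 2.01], [0.21, 2.61], [-1.34, 4.49], [0.05, 2.63], [-2.56, 2.56]. Speed limits (rad/s): [2.57, 2.57, 3.14, 3.14, 3.14, 3.14].

### API

Orientations are given as a rotation vector (axis times angle).
In Python, from workcell import robot gives the robot as it stands.
- The arm moves only by the tool send_rows, never from a script. Its argument "deltas" is a list of rows, each a list of 3 entries, a list of its own where there are three numbers: the shift along the tool's x, y, z in mm, then the turn, a rotation vector about the tool's x, y, z in degrees, then the finger opening in mm, from 0 to 91.2. A call has 1 to 10 rows; each row shifts and turns the commanded pose from where the row before left it, along the tool's axes as they then stand; what a row does not reach is not made up. A row lasts 1/8 s, in which the tool goes at most 62.5 mm and 10.7 degrees, less where a joint would pass 70% of its speed; a pose out of reach is approached as far as the arm can. A call is refused whole if a number of a shift passes 62.5 or a number of a turn 10.7, either way. A call with a gripper value outside its range is refused whole. The fingers move at their own pace and stop on an object; the grip force is fixed at half the most. Time passes only in rows, so rows that do not move let the fingers close. It gives the time, the measured TCP pose, the force, the opening and the grip force at its end, in the units of the state.
- robot.state(): the state, without advancing time (a new reading comes with each control period).
- robot.capture(name): name is "scene" or "top" or "wrist"; returns the picture (480x640x3 uint8, red, green, blue); there is no depth.
- robot.camera_info(name): a dict with "fx", "fy", "cx", "cy" (pixels), "position" and "rotation" of the camera in the world. Camera axes: x right, y down, z forward; pixel columns grow to the right and rows downward; lengths in m; the calibration is good to about 2 mm. A picture is of the moment at which its call begins: read the wrist's pose just before it. camera_info takes no time and is no camera call; for the wrist camera it gives the pose at the moment of the call.
- robot.hand_in(): hands the job in; it is judged then, once.
The state is a dict: "time_s": time; "joints": joint angles; "joint_vel": joint speeds; "tau": joint torques, N m; "tool_pos": TCP position; "ee_rot": TCP orientation; "force": force on the tool from outside, world axes, zero at the start; "wrist_torque": the same for the moment, N m; "grip_width": finger opening in m; "gripper_force": force on a finger pad.
Only numpy, scipy, OpenCV 4.12 (cv2) and the standard library are available. Lean on these libraries where they do the work, as an engineer would, in place of code of your own. Each camera call takes 0.05 s, during which the arm holds its last target. There are 200 camera calls.

## Working session

There is one attempt and no reset: what is moved stays moved. The work goes in short steps, Python scripts to look and compute and a tool call to move; the robot and the scene stay as the last step left them, time stands still between calls to the robot, and variables do not carry over. Pictures are saved under pics/ and viewed, at most 10 in all, crops included, and the job is handed in when it is done.

Besides the shell and the picture viewer there is one more tool, called after "Emit:" by a JSON object that holds its "api" and its "payload". send_rows: Moves the arm, as the interface text tells. Its arguments: {"type":"object","properties":{"deltas":{"type":"array","items":{"type":"array"}}},"required":["deltas"]}

```bash
mkdir -p pics; python3 - <<'E'
from workcell import robot
import cv2
for n in("scene","top"):
    im=robot.capture(n); cv2.imwrite(f"pics/{n}0.png",im[:,:,::-1]); print(n,robot.camera_info(n))
s=robot.state(); print(s)
E
```

```text
scene {'fx': 610.0872296196495, 'fy': 610.0872296196495, 'cx': 316.9355921974435, 'cy': 249.96174524533055, 'position': array([ 1.4132431 , -0.21624206,  1.13458079]), 'rotation': array([-2.02525299, -1.45992725,  0.57546348])}
top {'fx': 481.20953302912653, 'fy': 481.20953302912653, 'cx': 320.8834497497798, 'cy': 241.59750035334082, 'position': array([0.47842128, 0.03831998, 1.25254453]), 'rotation': array([-2.21065727,  2.17072355, -0.0576923 ])}
{'time_s': 0.1, 'joints': array([ 1.22601220e+00,  3.20225553e-01,  1.56551996e+00, -9.00356243e-06,
        1.25742148e+00, -1.99995365e-02]), 'joint_vel': array([-0.0010044 , -0.00276115, -0.00378306,  0.0007132 , -0.00160193,
        0.00228055]), 'tau': array([ 9.65969703e-04, -4.13336420e+01, -2.32510185e+01,  7.30202277e-02,
        4.21936065e-02, -7.80022174e-05]), 'tool_pos': array([0.18333692, 0.54452043, 0.21322015]), 'ee_rot': array([-5.07881824e-01, -3.09998602e+00,  2.43417745e-03]), 'force': array([-0.30036302, -0.22028866,  0.3463747 ]), 'wrist_torque': array([-0.01676018, -0.01819516,  0.00820539]), 'gripper_force': 0.0, 'grip_width': 0.09123104791452824}
```

View pics/top0.png

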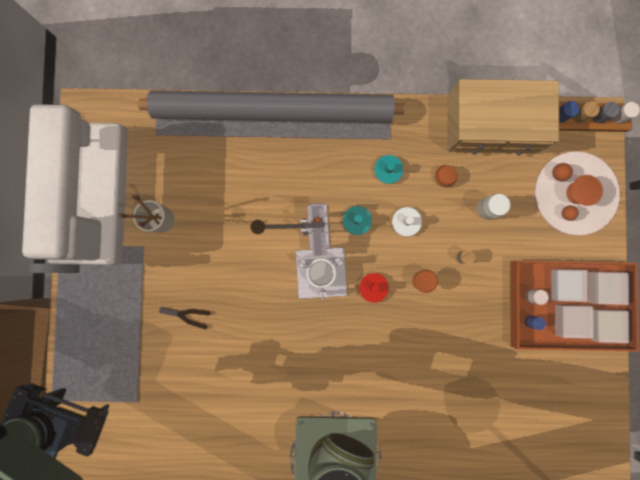

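View pics/scene0.png

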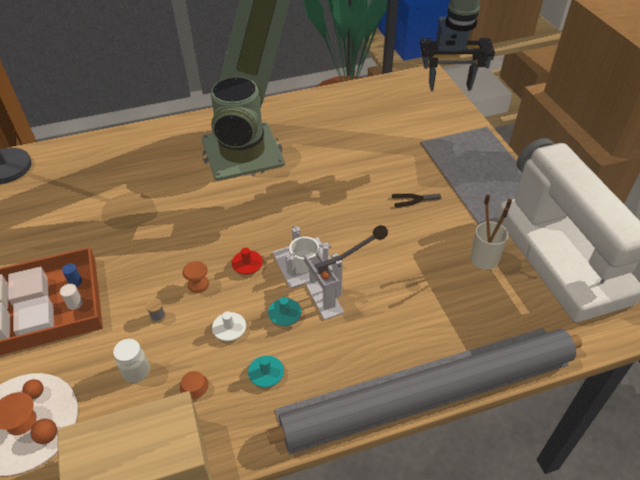

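Top view: the canister is at (321,272), the lever pad at (258,227), with the chute going up to (318,210). Lid-shaped things are white at (407,221), turquoise at (357,220) and (389,169), and red at (374,288). The white one at (407,221), seen at (229,325) in scene, fits; the white item at (495,206) is the tall jar. I'll confirm this in a crop and measure.

```bash
cat > h.py <<'E'
import numpy as np, cv2
from scipy.spatial.transform import Rotation as R
from workcell import robot
def ray(n,uv,ci=None):
    c=ci or robot.camera_info(n); d=np.array([(uv[0]-c['cx'])/c['fx'],(uv[1]-c['cy'])/c['fy'],1])
    return np.array(c['position']),R.from_rotvec(c['rotation']).apply(d)
def onz(n,uv,z,ci=None):
    p,d=ray(n,uv,ci); return p+d*(z-p[2])/d[2]
def tri(a,b):
    (p,d),(q,e)=a,b; s=np.linalg.lstsq(np.c_[d,-e],q-p,rcond=None)[0]
    x,y=p+d*s[0],q+e*s[1]; return (x+y)/2,np.linalg.norm(x-y)
def proj(n,P,ci=None):
    c=ci or robot.camera_info(n); v=R.from_rotvec(c['rotation']).inv().apply(np.array(P)-c['position'])
    return np.array([c['fx']*v[0]/v[2]+c['cx'],c['fy']*v[1]/v[2]+c['cy']])
def blobs(mask,x0,y0,x1,y1,amin=20):
    m=np.zeros_like(mask); m[y0:y1,x0:x1]=mask[y0:y1,x0:x1]
    n,l,st,c=cv2.connectedComponentsWithStats(m); return [(c[i].round(1),st[i]) for i in range(1,n) if st[i][4]>=amin]
E
python3 - <<'E'
from h import *
t=cv2.imread("pics/top0.png"); s=cv2.imread("pics/scene0.png")
a=cv2.resize(t[150:310,240:440],(800,640))[:600]; 
b=cv2.resize(s[215:365,190:400],(560,400)); a=cv2.resize(t[150:310,235:435],(500,400))
out=np.zeros((400,800,3),np.uint8); a=cv2.resize(t[160:310,240:440],(400,300)); b=cv2.resize(s[215:365,200:400],(400,300))
cv2.imwrite("pics/crop1.png",np.hstack([cv2.resize(a,(400,300)),b]))
ht=cv2.cvtColor(t,cv2.COLOR_BGR2HSV);hs=cv2.cvtColor(s,cv2.COLOR_BGR2HSV)
wt=cv2.inRange(ht,(0,0,150),(180,60,255)); ws=cv2.inRange(hs,(0,0,150),(180,60,255))
print("lid top",blobs(wt,385,195,430,245)); print("lid sc",blobs(ws,205,305,255,345))
dt=cv2.inRange(ht,(0,0,0),(180,255,65)); ds=cv2.inRange(hs,(0,0,0),(180,255,65))
bt=blobs(dt,245,215,280,240); bs=blobs(ds,365,220,395,245); print("pad",bt,bs)
print(tri(ray("top",bt[0][0]),ray("scene",bs[0][0])))
for z in(.01,.017): print("lid",onz("top",blobs(wt,385,195,430,245)[0][0],z),onz("scene",blobs(ws,205,305,255,345)[0][0],z))
print("can",onz("top",(321,272),.056), onz("scene",(304,248),.056))
print("chute far",onz("top",(318,206),.105))
E
```

```text
lid top [(array([406.6, 221.1]), array([392, 207,  30,  29, 695], dtype=int32))]
lid sc [(array([228.7, 326.2]), array([212, 311,  34,  30, 720], dtype=int32))]
pad [(array([257.5, 226.4]), array([252, 221,  13,  12, 116], dtype=int32))] [(array([379.7, 232.2]), array([373, 226,  14,  13, 144], dtype=int32))]
(array([0.57251856, 0.18889743, 0.16063889]), np.float64(0.0014441955669524617))
lid [ 0.60599945 -0.17719717  0.01      ] [ 0.60251481 -0.1749223   0.01      ]
lid [ 0.60528072 -0.17598304  0.017     ] [ 0.60756123 -0.17517949  0.017     ]
can [0.47063169 0.0420012  0.056     ] [0.47224804 0.04326115 0.056     ]
chute far [0.6287923 0.0519384 0.105    ]
```

View pics/crop1.png

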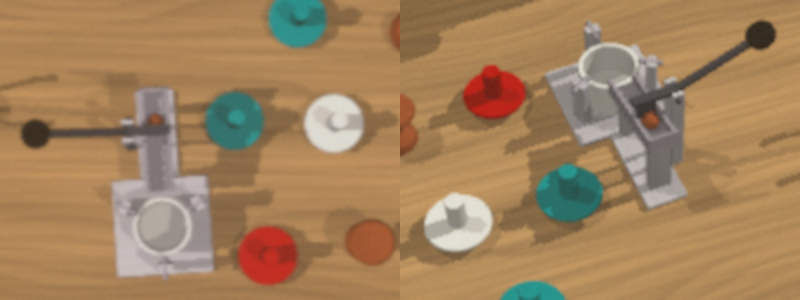

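The crop confirms it: the white lid at about (340,122) on the left and (458,222) on the right has a knob and is the only white one. The lever pad triangulates to z = 161 mm (165 expected) and lies 178 mm from the canister axis (180 expected). Moving above the pad.

Emit:
{"api": "send_rows", "payload": {"deltas": [[[-48,-21,-4],[0,0,0],0],[[-48,-21,-4],[0,0,0],0],[[-48,-21,-4],[0,0,0],0],[[-48,-21,-4],[0,0,0],0],[[-48,-21,-4],[0,0,0],0],[[-48,-21,-4],[0,0,0],0],[[-48,-21,-4],[0,0,0],0],[[-48,-21,-4],[0,0,0],0],[[-48,-21,-4],[0,0,0],0],[[-48,-21,-4],[0,0,0],0]]}}

```text
time_s: 1.35
tool_pos: [0.5723, 0.1914, 0.2537]
ee_rot: [-0.508, -3.1, 0.0]
force: [0.4, 0.4, -0.3]
grip_width: 0.0005
gripper_force: 0.0
```

Emit:
{"api": "send_rows", "payload": {"deltas": [[[0,0,0],[0,0,-8],0],[[0,0,0],[0,0,-8],0],[[0,0,0],[0,0,-7],0],[[0,0,0],[0,0,0],0]]}}

```text
time_s: 1.85
tool_pos: [0.5712, 0.1926, 0.2534]
ee_rot: [0.118, -3.138, 0.0]
force: [0.8, -0.2, 0.2]
grip_width: 0.0005
gripper_force: 0.0
```

```bash
cat >> h.py <<'E'
def rel(P,yaw=None):
    s=robot.state(); r=R.from_rotvec(s['ee_rot']); M=r.as_matrix()
    print("t",s['time_s'],"pos",s['tool_pos'].round(4),"F",s['force'].round(1),"w",round(s['grip_width']*1e3,1),"gf",s['gripper_force'])
    print("tool y deg",np.degrees(np.arctan2(M[1,1],M[0,1])).round(1),"z",M[:,2].round(3),"delta mm",(r.inv().apply(np.array(P)-s['tool_pos'])*1e3).round(1))
E
python3 - <<'E'
from h import *
rel([.572,.192,.17])
ci=robot.camera_info("wrist"); im=robot.capture("wrist"); cv2.imwrite("pics/w1.png",im[:,:,::-1]); print(ci)
E
```

```text
t 1.85 pos [0.5712 0.1926 0.2534] F [ 0.8 -0.2  0.2] w 0.5 gf 0.0
tool y deg 94.3 z [-0.001 -0.    -1.   ] delta mm [-0.8 -0.7 83.4]
{'fx': 336.95736603809655, 'fy': 336.95736603809655, 'cx': 310.2941379642215, 'cy': 243.07178698208725, 'position': array([0.48950577, 0.18589915, 0.4241463 ]), 'rotation': array([1.98863243, 2.14335691, 0.31877471])}
```

View pics/w1.png

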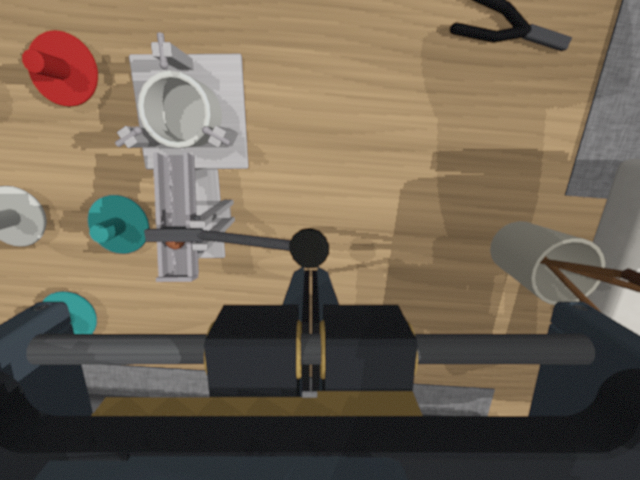

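Wrist view: the pad is at (310,247) in front of the closed fingertips, the canister mouth at (175,108), and the chute with the bead at (175,243). Checking the pad and canister from here while descending.

```bash
python3 - <<'E'
from h import *
print("pad",onz("wrist",(309.5,247),.163),"can",onz("wrist",(174.5,108),.056))
print("yaw via chute", onz("wrist",(176,275),.105),onz("wrist",(175,155),.079))
E
```

```text
pad [0.57215808 0.19152115 0.163     ] can [0.46817588 0.04580062 0.056     ]
yaw via chute [0.63049011 0.0591934  0.105     ] [0.51316565 0.05319356 0.079     ]
```

Emit:
{"api": "send_rows", "payload": {"deltas": [[[0,0,20],[0,0,0],0],[[0,0,20],[0,0,0],0],[[0,0,20],[0,0,0],0],[[0,0,15],[0,0,0],0],[[0,0,10],[0,0,0],0],[[0,0,10],[0,0,0],0],[[0,0,10],[0,0,0],0],[[0,0,10],[0,0,0],0]]}}

```text
time_s: 2.9
tool_pos: [0.5718, 0.1931, 0.1389]
ee_rot: [-0.12, 3.138, 0.001]
force: [0.3, 1.6, 3.5]
grip_width: 0.0005
gripper_force: 1.1
```

Emit:
{"api": "send_rows", "payload": {"deltas": [[[0,0,10],[0,0,0],0],[[0,0,10],[0,0,0],0],[[0,0,10],[0,0,0],0],[[0,0,10],[0,0,0],0],[[0,0,8],[0,0,0],0],[[0,0,5],[0,0,0],0],[[0,0,0],[0,0,0],0]]}}

```text
time_s: 3.78
tool_pos: [0.5713, 0.1924, 0.0857]
ee_rot: [0.12, -3.139, 0.001]
force: [-0.2, -1.7, 6.5]
grip_width: 0.0002
gripper_force: 2.2
```

Emit:
{"api": "send_rows", "payload": {"deltas": [[[0,0,3],[0,0,0],0],[[0,0,2],[0,0,0],0],[[0,0,0],[0,0,0],0]]}}

```text
time_s: 4.15
tool_pos: [0.5714, 0.1926, 0.0812]
ee_rot: [-0.12, 3.139, -0.0]
force: [0.5, -2.0, 6.7]
grip_width: 0.0003
gripper_force: 2.3
```

Emit:
{"api": "send_rows", "payload": {"deltas": [[[0,0,2],[0,0,0],0],[[0,0,2],[0,0,0],0],[[0,0,0],[0,0,0],0]]}}

```text
time_s: 4.53
tool_pos: [0.5715, 0.1925, 0.0785]
ee_rot: [-0.12, 3.138, -0.0]
force: [-1.1, -2.5, 11.2]
grip_width: 0.0007
gripper_force: 4.7
```

Emit:
{"api": "send_rows", "payload": {"deltas": [[[0,0,2],[0,0,0],0],[[0,0,1],[0,0,0],0],[[0,0,0],[0,0,0],0]]}}

```text
time_s: 4.9
tool_pos: [0.5717, 0.1923, 0.0776]
ee_rot: [-0.121, 3.137, -0.001]
force: [-5.0, -3.9, 21.9]
grip_width: 0.0004
gripper_force: 9.6
```

The force jumped to 22 N, so the lever is on its stop. I'll hold a moment, then lift off.

Emit:
{"api": "send_rows", "payload": {"deltas": [[[0,0,0],[0,0,0],0],[[0,0,0],[0,0,0],0],[[0,0,0],[0,0,0],0],[[0,0,-15],[0,0,0],0],[[0,0,-25],[0,0,0],0],[[0,0,-30],[0,0,0],0],[[0,0,-35],[0,0,0],0],[[0,0,-40],[0,0,0],0],[[0,0,-30],[0,0,0],0],[[0,0,0],[0,0,0],0]]}}

```text
time_s: 6.15
tool_pos: [0.5721, 0.1932, 0.2508]
ee_rot: [-0.12, 3.136, 0.002]
force: [-0.1, 0.6, -0.5]
grip_width: 0.0002
gripper_force: 0.0
```

```bash
python3 - <<'E'
from h import *
for n in("scene","top","wrist"):
    im=robot.capture(n)[:,:,::-1]; cv2.imwrite(f"pics/{n}2.png",im)
t=cv2.imread("pics/top2.png"); s=cv2.imread("pics/scene2.png")
cv2.imwrite("pics/crop2.png",np.hstack([cv2.resize(t[195:305,260:380],(400,367)),cv2.resize(s[215:325,265:385],(400,367))]))
rel([.605,-.1765,.24])
E
```

```text
t 6.3 pos [0.5703 0.1925 0.247 ] F [ 1.2 -0.1  0.2] w 0.5 gf 0.0
tool y deg 94.4 z [-0.004 -0.001 -1.   ] delta mm [  -6.3 -370.6    7.2]
```

View pics/crop2.png

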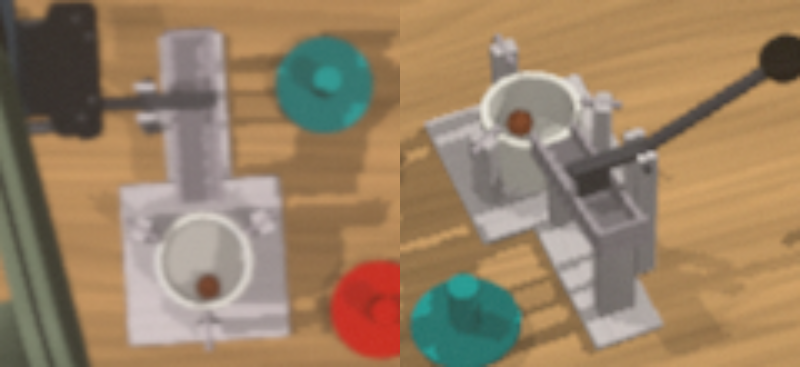

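The bead lies in the canister (crop: (208,287) left, (519,122) right) and the lever is back at rest. Next, the lid.

Emit:
{"api": "send_rows", "payload": {"deltas": [[[-1,-41,0],[0,0,0],70],[[-1,-41,0],[0,0,0],70],[[-1,-41,0],[0,0,0],70],[[-1,-41,0],[0,0,0],70],[[-1,-41,0],[0,0,0],70],[[-1,-41,0],[0,0,0],70],[[0,-41,0],[0,0,0],70],[[0,-41,0],[0,0,0],70],[[0,-41,0],[0,0,0],70],[[0,0,0],[0,0,0],70]]}}

```text
time_s: 7.55
tool_pos: [0.6047, -0.1771, 0.2463]
ee_rot: [0.114, -3.135, -0.002]
force: [0.3, -0.0, -0.8]
grip_width: 0.0699
gripper_force: 0.0
```

```bash
python3 - <<'E'
from h import *
rel([.605,-.1765,.1])
ci=robot.camera_info("wrist"); im=robot.capture("wrist")[:,:,::-1]; cv2.imwrite("pics/w3.png",im)
print("pred knob px",proj("wrist",[.605,-.1765,.057],ci))
t=cv2.imread("pics/top2.png"); g=cv2.cvtColor(t,cv2.COLOR_BGR2HSV)
w=cv2.inRange(cv2.cvtColor(im,cv2.COLOR_BGR2HSV),(0,0,140),(180,60,255))
print(blobs(w,150,120,450,320,100))
E
```

```text
t 7.55 pos [ 0.6047 -0.1771  0.2463] F [ 0.3 -0.  -0.8] w 69.9 gf 0.0
tool y deg 94.2 z [-0.004  0.001 -1.   ] delta mm [ -0.9   0.4 146.3]
pred knob px [311.14936416 219.73414369]
[(array([312.8, 212.9]), array([ 281,  182,   64,   63, 3117], dtype=int32)), (array([160.5, 226.6]), array([152, 211,  15,  35, 109], dtype=int32))]
```

View pics/w3.png

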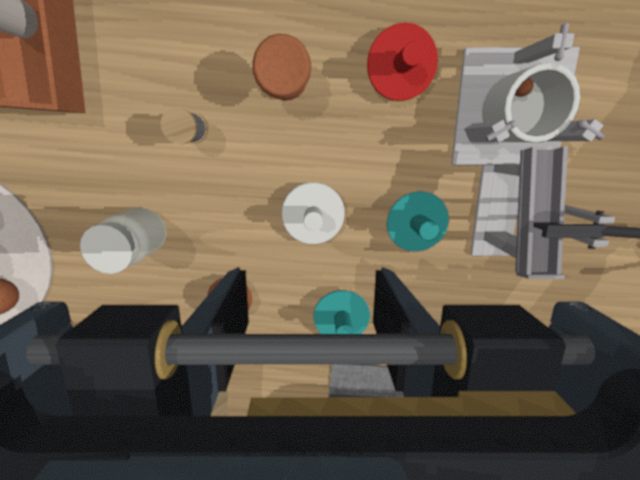

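Wrist view: the white lid's disc is at (313,213) with the knob top at (314,216), between the finger planes. The canister mouth is at (541,102) with the bead inside. Converting these.

```bash
python3 - <<'E'
from h import *
im=cv2.imread("pics/w3.png")
g=cv2.cvtColor(im[190:240,285:345],cv2.COLOR_BGR2GRAY); _,m=cv2.threshold(g,215,255,0); print("bright",blobs(m,0,0,60,50,15),g.max())
print("disc",onz("wrist",(312.8,213.2),.015),"knob",onz("wrist",(314,216),.055))
# canister rim by ellipse fits
for n,f,(x0,y0,x1,y1) in(("wrist","w3",(495,50,590,150)),("top","top2",(300,250,345,295)),("scene","scene2",(283,230,325,270))):
    im=cv2.imread(f"pics/{f}.png")[y0:y1,x0:x1]; h=cv2.cvtColor(im,cv2.COLOR_BGR2HSV)
    for v in(195,210,220):
        m=cv2.inRange(h,(0,0,v),(180,40,255)); cs=cv2.findContours(m,0,2)[0]
        if not cs: continue
        c=max(cs,key=lambda c:cv2.boundingRect(c)[2]*cv2.boundingRect(c)[3])
        if len(c)<8: continue
        e=cv2.fitEllipse(cv2.convexHull(c)); p=(e[0][0]+x0,e[0][1]+y0); print(n,v,np.round(p,1),np.round(e[1],1),onz(n,p,.056).round(4))
E
```

```text
bright [] 209
disc [ 0.60640233 -0.17234676  0.015     ] knob [ 0.6011892  -0.17179811  0.055     ]
wrist 195 [530.3  92. ] [34.5 67.7] [0.4606 0.0317 0.056 ]
top 195 [320.8 278.5] [38.  50.7] [0.4545 0.0423 0.056 ]
top 210 [326.6 274.9] [15.2 23.5] [0.4638 0.0281 0.056 ]
scene 195 [303.9 245.2] [17.6 33.6] [0.4635 0.0457 0.056 ]
scene 210 [295.7 245.1] [10.8 16.5] [0.4568 0.0272 0.056 ]
scene 220 [294.2 245.6] [ 9.1 14.2] [0.4572 0.0234 0.056 ]
```

Emit:
{"api": "send_rows", "payload": {"deltas": [[[0,3,25],[0,0,0],70],[[0,0,25],[0,0,0],70],[[0,0,25],[0,0,0],70],[[0,0,25],[0,0,0],70],[[0,0,20],[0,0,0],70],[[0,0,10],[0,0,0],70],[[0,0,0],[0,0,0],70]]}}

```text
time_s: 8.48
tool_pos: [0.6049, -0.1708, 0.1181]
ee_rot: [0.122, -3.137, -0.001]
force: [0.1, 1.1, -0.6]
grip_width: 0.0701
gripper_force: 0.0
```

```bash
python3 - <<'E'
from h import *
rel([.605,-.174,.023])
ci=robot.camera_info("wrist"); im=robot.capture("wrist")[:,:,::-1]; cv2.imwrite("pics/w4.png",im)
h=cv2.cvtColor(im,cv2.COLOR_BGR2HSV); w=cv2.inRange(h,(0,0,140),(180,60,255))
for c,s in blobs(w,200,100,420,330,300): print(c,s)
print("pred knob",proj("wrist",[.605,-.174,.057],ci),"disc",proj("wrist",[.605,-.174,.015],ci))
v=im[90:330,190:430]; cv2.imwrite("pics/w4c.png",cv2.resize(v,(600,600)))
E
```

```text
t 8.475 pos [ 0.6049 -0.1708  0.1181] F [ 0.1  1.1 -0.6] w 70.1 gf 0.0
tool y deg 94.4 z [-0.002  0.001 -1.   ] delta mm [-0.  -3.3 95.1]
[306.7 242.1] [ 262  199   90   87 6015]
pred knob [306.59934589 258.02324607] disc [307.06124429 241.54882216]
```

View pics/w4c.png

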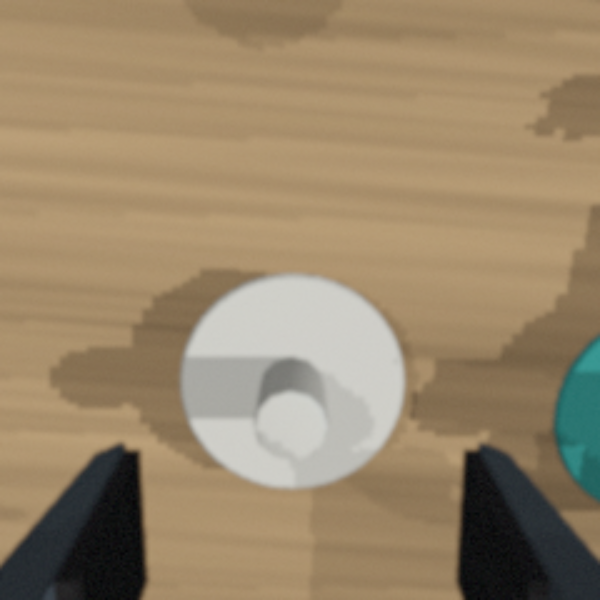

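Knob top at crop (291,423), i.e. pixel (306.4,259.2), against a predicted (306.6,258.0). The lid position is therefore good to 1 mm, at (0.6055, -0.174). Descending and gripping.

Emit:
{"api": "send_rows", "payload": {"deltas": [[[-0.5,-3.2,15],[0,0,0],70],[[0,0,20],[0,0,0],70],[[0,0,20],[0,0,0],70],[[0,0,20],[0,0,0],70],[[0,0,12],[0,0,0],70],[[0,0,7],[0,0,0],70],[[0,0,0],[0,0,0],50],[[0,0,0],[0,0,0],30],[[0,0,0],[0,0,0],0],[[0,0,0],[0,0,0],0]]}}

```text
time_s: 9.78
tool_pos: [0.6064, -0.1749, 0.0254]
ee_rot: [-0.12, 3.138, -0.0]
force: [0.6, -0.4, -0.3]
grip_width: 0.0327
gripper_force: 0.0
```

Emit:
{"api": "send_rows", "payload": {"deltas": [[[0,0,0],[0,0,0],0],[[0,0,0],[0,0,0],0],[[0,0,0],[0,0,0],0]]}}

```text
time_s: 10.15
tool_pos: [0.6062, -0.1748, 0.0251]
ee_rot: [-0.12, 3.139, 0.0]
force: [-0.3, 0.7, 1.5]
grip_width: 0.0212
gripper_force: 30.0
```

Gripped on the 22 mm knob. Lifting and moving to a spot uphill of the canister to measure the mouth.

Emit:
{"api": "send_rows", "payload": {"deltas": [[[0,0,-15],[0,0,0],0],[[0,0,-35],[0,0,0],0],[[0,0,-40],[0,0,0],0],[[0,0,-40],[0,0,0],0],[[0,0,-35],[0,0,0],0],[[7,40,0],[0,0,0],0],[[7,50,0],[0,0,0],0],[[7,50,0],[0,0,0],0],[[7,50,0],[0,0,0],0],[[6,33,0],[0,0,0],0]]}}

```text
time_s: 11.4
tool_pos: [0.5545, 0.0469, 0.191]
ee_rot: [-0.122, 3.138, 0.001]
force: [0.5, 0.0, -0.6]
grip_width: 0.0216
gripper_force: 30.0
```

Emit:
{"api": "send_rows", "payload": {"deltas": [[[0,0,0],[0,0,0],0],[[0,0,0],[0,0,0],0]]}}

```text
time_s: 11.65
tool_pos: [0.5555, 0.0444, 0.1905]
ee_rot: [-0.121, 3.138, -0.001]
force: [-0.6, -0.5, -0.5]
grip_width: 0.021
gripper_force: 30.0
```

```bash
python3 - <<'E'
from h import *
rel([.47,.043,.19])
ci=robot.camera_info("wrist"); im=robot.capture("wrist")[:,:,::-1]; cv2.imwrite("pics/w5.png",im)
p=proj("wrist",[.47,.043,.056],ci); print("pred can",p)
x,y=int(p[0])-80,max(int(p[1])-80,0); print(x,y); cv2.imwrite("pics/w5c.png",cv2.resize(im[y:y+160,x:x+160],(600,600),interpolation=cv2.INTER_CUBIC))
E
```

```text
t 11.65 pos [0.5555 0.0444 0.1905] F [-0.6 -0.5 -0.5] w 21.0 gf 29.999827444553375
tool y deg 94.4 z [ 0.001 -0.001 -1.   ] delta mm [85.3  5.2  0.4]
pred can [317.09074446 136.19891321]
237 56
```

View pics/w5c.png

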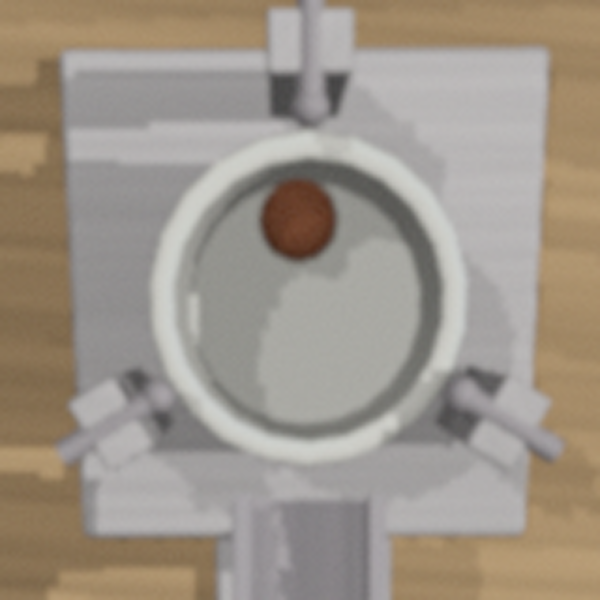

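The mouth's outer ring spans crop 152..467 by 132..463, so it is centred at about pixel (319.5,135.3). The pawl noses are at (311,108), (160,392) and (465,388), and the bead is inside. Computing the centre, and the held lid's offset from its visible edge.

```bash
python3 - <<'E'
from h import *
f=lambda u,v:((u+.5)/3.75-.5+237,(v+.5)/3.75-.5+56)
# rim from extremes: average of rays on rim edges
E=[onz("wrist",f(*p),.056)[:2] for p in((152,298),(467,297),(310,132),(308,463))]
print("rim",np.mean(E,0),np.linalg.norm(E[0]-E[1]),np.linalg.norm(E[2]-E[3]),"mid",(E[0]+E[1])/2,(E[2]+E[3])/2)
N=[onz("wrist",f(*p),.069)[:2] for p in((311,108),(160,392),(465,388))]
a,b,c=N; A=2*np.array([b-a,c-a]); o=np.linalg.solve(A,[b@b-a@a,c@c-a@a]); print("noses",N,"circ",o,np.linalg.norm(a-o))
im=cv2.imread("pics/w5.png"); h=cv2.cvtColor(im,cv2.COLOR_BGR2HSV); w=cv2.inRange(h,(0,0,140),(180,50,255))
s=robot.state(); P=s['tool_pos']; r=R.from_rotvec(s['ee_rot']); tz=P[2]+.015-.023
for q in((.038,0),(.027,.027),(.027,-.027)):
    print("disc edge pred",proj("wrist",np.r_[(P+r.apply([q[0],q[1],0]))[:2],tz]))
cv2.imwrite("pics/w5d.png",cv2.resize(im[180:380,190:430],(720,600)))
E
```

```text
rim [0.46954455 0.04442716] 0.07238022354055718 0.07252604683572567 mid [0.46888045 0.04443077] [0.47020865 0.04442356]
noses [array([0.43108009, 0.04126865]), array([0.49176901, 0.01232137]), array([0.48571458, 0.0805446 ])] circ [0.46999802 0.04476958] 0.0390750804049595
disc edge pred [311.40058433 224.82675378]
disc edge pred [360.06354613 244.10080272]
disc edge pred [262.71174016 244.10606927]
```

View pics/w5d.png

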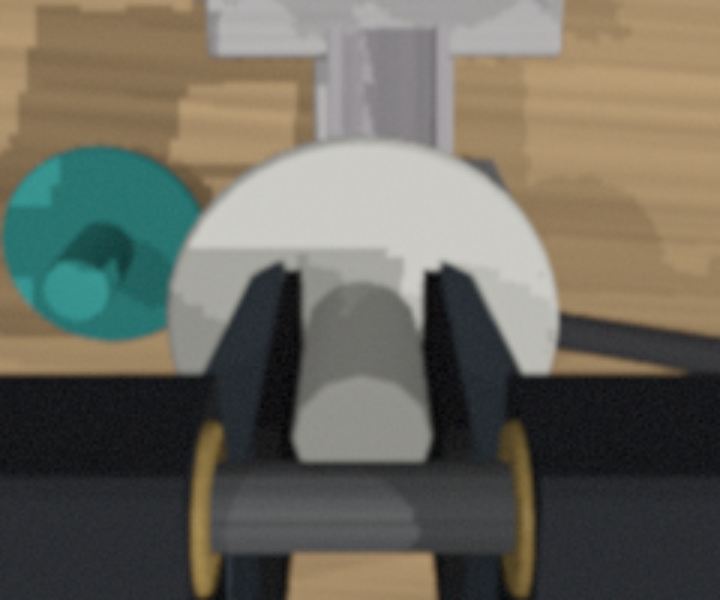

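The held disc's front edge is at pixel (311.3,226.7) against a predicted (311.4,224.8), so the lid sits straight and within about 1 mm of the tool axis. The rim and nose centres agree at (0.470, 0.0446). Moving over it.

Emit:
{"api": "send_rows", "payload": {"deltas": [[[14,1.2,0],[0,0,0],0],[[20,1.5,0],[0,0,0],0],[[20,1.5,0],[0,0,0],0],[[20,1.5,0],[0,0,0],0],[[12,1,0],[0,0,0],0],[[0,0,30],[0,0,0],0],[[0,0,30],[0,0,0],0],[[0,0,20],[0,0,0],0],[[0,0,10],[0,0,0],0],[[0,0,0],[0,0,0],0]]}}

```text
time_s: 12.95
tool_pos: [0.4687, 0.0448, 0.0997]
ee_rot: [0.12, -3.138, -0.0]
force: [1.1, 0.2, -0.5]
grip_width: 0.0214
gripper_force: 30.0
```

```bash
python3 - <<'E'
from h import *
for i in range(3):
    robot.capture("top"); rel([.4693,.0445,.072])
E
```

```text
t 13.0 pos [0.4692 0.0449 0.1003] F [ 0.2 -0.3  0.4] w 21.8 gf 29.99985247850418
tool y deg 94.4 z [ 0.001  0.    -1.   ] delta mm [-0.  -0.4 28.3]
t 13.05 pos [0.4695 0.0449 0.1006] F [-0.1  0.4 -0.6] w 21.5 gf 29.99988555908203
tool y deg 94.4 z [ 0.002  0.    -1.   ] delta mm [ 0.3 -0.4 28.6]
t 13.1 pos [0.4696 0.045  0.1008] F [ 0.  -0.8 -1.6] w 21.4 gf 29.99990612268448
tool y deg 94.4 z [ 0.002  0.    -1.   ] delta mm [ 0.4 -0.5 28.8]
```

On target. Pressing down in small steps.

Emit:
{"api": "send_rows", "payload": {"deltas": [[[0,0,5],[0,0,0],0],[[0,0,5],[0,0,0],0],[[0,0,3],[0,0,0],0],[[0,0,2],[0,0,0],0],[[0,0,0],[0,0,0],0]]}}

```text
time_s: 13.72
tool_pos: [0.4689, 0.045, 0.0848]
ee_rot: [0.12, -3.139, -0.0]
force: [-0.7, -0.7, -0.3]
grip_width: 0.0216
gripper_force: 30.0
```

Emit:
{"api": "send_rows", "payload": {"deltas": [[[0,0,2],[0,0,0],0],[[0,0,1],[0,0,0],0],[[0,0,0],[0,0,0],0]]}}

```text
time_s: 14.1
tool_pos: [0.4694, 0.0451, 0.0828]
ee_rot: [-0.12, 3.138, 0.0]
force: [-0.3, 0.0, 5.5]
grip_width: 0.0214
gripper_force: 30.0
```

Emit:
{"api": "send_rows", "payload": {"deltas": [[[0,0,2],[0,0,0],0],[[0,0,1],[0,0,0],0],[[0,0,0],[0,0,0],0]]}}

```text
time_s: 14.48
tool_pos: [0.4702, 0.0451, 0.0804]
ee_rot: [-0.12, 3.136, 0.0]
force: [-0.7, -0.3, 7.3]
grip_width: 0.0218
gripper_force: 30.0
```

Emit:
{"api": "send_rows", "payload": {"deltas": [[[0,0,2],[0,0,0],0],[[0,0,1],[0,0,0],0],[[0,0,0],[0,0,0],0]]}}

```text
time_s: 14.85
tool_pos: [0.4691, 0.0448, 0.0757]
ee_rot: [-0.12, 3.139, -0.0]
force: [1.9, -1.4, -2.8]
grip_width: 0.0214
gripper_force: 30.0
```

Emit:
{"api": "send_rows", "payload": {"deltas": [[[0,0,2],[0,0,0],0],[[0,0,1],[0,0,0],0],[[0,0,0],[0,0,0],0]]}}

```text
time_s: 15.22
tool_pos: [0.4684, 0.045, 0.0726]
ee_rot: [0.12, -3.138, -0.0]
force: [0.3, 0.1, -2.0]
grip_width: 0.0216
gripper_force: 30.0
```

Emit:
{"api": "send_rows", "payload": {"deltas": [[[0,0,2],[0,0,0],0],[[0,0,1],[0,0,0],0],[[0,0,0],[0,0,0],0]]}}

```text
time_s: 15.6
tool_pos: [0.4687, 0.045, 0.072]
ee_rot: [-0.12, 3.139, 0.0]
force: [-6.7, -0.0, 15.8]
grip_width: 0.0211
gripper_force: 30.0
```

It has snapped through (force dropped at z = 76 mm) and is on the rim at z = 72 mm. A bit more pressure, then check.

Emit:
{"api": "send_rows", "payload": {"deltas": [[[0.4,0,1],[0,0,0],0],[[0,0,0],[0,0,0],0],[[0,0,0],[0,0,0],0],[[0,0,0],[0,0,0],0]]}}

```text
time_s: 16.1
tool_pos: [0.4687, 0.045, 0.0719]
ee_rot: [-0.12, 3.138, 0.0]
force: [-6.5, -1.2, 23.4]
grip_width: 0.0214
gripper_force: 30.0
```

```bash
python3 - <<'E'
from h import *
s=robot.capture("scene")[:,:,::-1]; robot.capture("top"); w=robot.capture("wrist")[:,:,::-1]
cv2.imwrite("pics/fin.png",np.hstack([cv2.resize(s[190:340,250:400],(400,400)),cv2.resize(w[150:350,210:410],(400,400))]))
rel([.4693,.0445,.072])
E
```

```text
t 16.25 pos [0.4687 0.0451 0.0719] F [-5.8 -0.7 23.5] w 21.0 gf 30.00393569469452
tool y deg 94.4 z [ 0.002  0.    -1.   ] delta mm [-0.5 -0.6 -0.1]
```

View pics/fin.png

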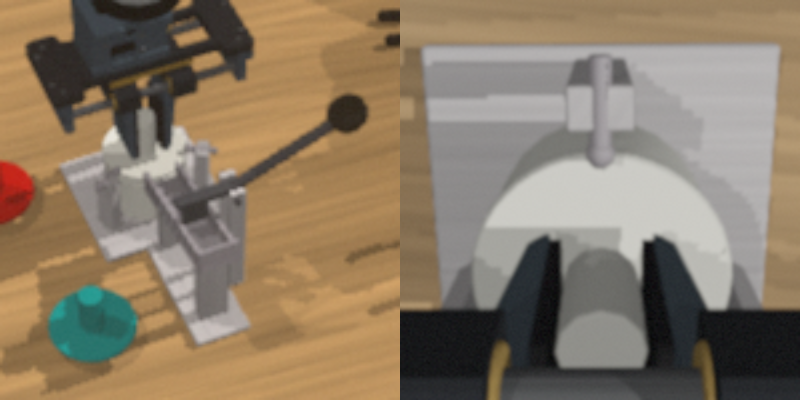

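The pawl nose at (600,158) in the right half lies over the disc's edge, the lid sits flat, and it is held at a steady 23 N. The lever is up. Handing in.

```bash
python3 -c "
from workcell import robot
print(robot.hand_in())"
```

```text
the job is handed in; nothing more can be done
None
```

I pushed the lever to its stop and let it spring back, the bead rolled into the canister, and the white lid snapped past the pawls onto the rim; I handed in at about 16 s, still pressing it down with about 23 N (no verdict shown).

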